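Hang the valve plate on the vise pins and crank the jaw onto it

ROBOT

A 6-joint arm with a two-finger parallel gripper is mounted at the origin on the work surface. World frame = base frame: x ahead of the robot, y to its left, z up, the work surface at z = 0. Lengths are in mm, angles in rad, forces in N, time in s.
With the tool pointing down it reaches from about 350 to 775 mm from the base axis. Payload 7.3 kg.
Tool frame: the origin (TCP) lies on the centre line of the jaws, within the pads' length; the fingertips stand 17 mm ahead of it and the grasp point (between the pads) lies 2 mm behind it; z points along the fingers, y is the line along which they close (so a half turn about z gives the same grasp; the last joint's range is limited). The gripper opens to 92 mm and grips with 3 to 60 N. Pads are 19 mm wide; open, the fingers measure 130 mm over their backs; the gripper's body (75 mm by 190 mm) begins 47 mm behind the grasp point.
Start: joints at [-0.146, 0.342, 1.524, -0, 1.275, -0.146], TCP at [525.017, 0.02, 243.741] pointing down, gripper open.
Joint ranges: [-2.53, 2.53], [-0.77, 2.02], [0.04, 2.7], [-1, 4.14], [0.28, 2.66], [-3.11, 3.11]. Speed limits (rad/s): [2.57, 2.57, 3.14, 3.14, 3.14, 3.14].

INTERFACE

Orientations are given as [roll, pitch, yaw] about the fixed x, y, z axes, in that order (R = Rz(yaw) Ry(pitch) Rx(roll)).
In Python, from plant import bot gives the robot as it stands. The module is installed in compiled form; this text tells all that it offers.
- The arm moves only by the shell command python3 -m pendant 'ROWS'. ROWS is JSON, a list of rows, each a list of 3 entries, a list of its own where there are three numbers: the shift along the world's x, y, z as a fraction of full scale, then the turn, a rotation vector about the world's x, y, z as a fraction of full scale, then the opening, from -1 (shut) to 1 (fully open), so that 0 is half open. In form: [[[tx, ty, tz], [rx, ry, rz], claw], ...]. A call has exactly 10 rows; each row shifts and turns the commanded pose from where the row before left it; what a row does not reach is not made up. Full scale, the value 1, is 30 mm for a shift and 0.12 rad for a turn. A row lasts 1/12 s, in which the tool goes at most 41.7 mm and 7.16 degrees, less where a joint would pass 70% of its speed; a pose out of reach is approached as far as the arm can. A call with a number of a shift or a turn outside -1 to 1 is refused whole. A call with a gripper value outside its range is refused whole. The fingers move at their own pace and stop on an object; the grip force is fixed at half the most. Time passes only in rows, so rows that do not move let the fingers close, or fill a call up. It gives the time, the measured TCP pose, the force, the opening and the grip force at its end, in the units of the state.
- bot.get_obs(): the state, without advancing time (a new reading comes with each control period).
- bot.capture(name): name is "scene" or "side" or "wrist"; returns the picture (384x512x3 uint8, blue, green, red); there is no depth.
- bot.camera_params(name): a dict with "fovy" (degrees; the focal length in pixels is half the picture's height over the tangent of half this angle, whatever the lens; pixels are square), "cx", "cy" (the principal point, pixels), "camera_from_world" (4x4, takes a point from world to camera coordinates). Camera axes: x right, y down, z forward; pixel columns grow to the right and rows downward; lengths in mm; the calibration is good to about 2 mm. A picture is of the moment at which its call begins: read the wrist's pose just before it. camera_params takes no time and is no camera call; for the wrist camera it gives the pose at the moment of the call.
- bot.close_job(): hands the job in; it is judged then, once.
The state is a dict: "time": time; "joint_positions": joint angles; "dq": joint speeds; "tau": joint torques, N m; "tool_pos": TCP position; "tcp_rot": TCP orientation; "contact_force": force on the tool from outside, world axes, zero at the start; "moment": the same for the moment, N m; "grip_width": finger opening in mm; "finger_force": force on a finger pad.
Only numpy, scipy, OpenCV 4.12 (cv2) and the standard library are available. Lean on these libraries where they do the work, as an engineer would, in place of code of your own. Each camera call takes 0.05 s, during which the arm holds its last target. There are 200 camera calls.

TASK

Take the aluminium mounting plate out of its slotted stand and hang it by its two holes on the two pins of the vise's fixed jaw, flat against the jaw, and let go of it. Then turn the crank clockwise (seen from the crank's end) until the sliding jaw presses the plate firmly against the fixed jaw, and let go of the crank; leave the bottle, the spanner and the beaker where they are.

Things in the scene. Friction and masses are not known exactly. Their poses are not given: they have to be found in the camera images.
- vise: Grey bench vise, bolted down. Origin on the bench under it; x = screw direction, from the crank end (-x) to the fixed jaw (+x); y level, z up. Sizes in mm in this frame. Base: 100 wide (y), x -55 to 115. Fixed jaw: 130 wide, x 80 to 115, clamping face at x = 80, top z = 120. Screw and crank axis: along x at y = 0, z = 90. Block carrying the screw: 80 wide, x -55 to -30, top z = 115.
- pin_a (a point): root of one of the two level pins, on the fixed jaw's clamping face at vise x = 80, y = +50, z = 105; axes as the vise's. The pin is steel, 10 diameter, and stands 13 mm out of the face towards the vise's -x, its last 4 mm tapered.
- pin_b (a point): root of the other, equal pin, at vise x = 80, y = -50, z = 105
- guard_edge (a point): middle of the lower front edge of the clear plastic splash guard, fixed to the vise: a roof 70 wide (y) over the crank, vise x -102 to -52, underside z = 180, and an upright sheet below it at x = -53. It stops a gripper from coming straight down on the crank grip; with the hand leaning back 40 degrees from vertical, away from the vise (to its -x), the grip can be held all round its circle.
- jaw: Sliding steel jaw, 70 wide (y), 30 thick, top z = 117; passes between the pins. Origin at bench level under the middle of its clamping (+x) face; axes as the vise's. Moved only by the crank: face at vise x = 34 mm with the crank at 0, then 24 mm to +x per turn; meets the 12 mm plate on the fixed jaw at x = 68 (crank about 8.9 rad).
- crank (a joint): Crank angle, rad, about the vise's +x; grows clockwise seen from the crank's end (looking along +x), which closes the jaw. Starts at 0 to 2. At 0 the grip is on the +y side, level with the axis; at pi/2 at the top. Turns with about 4.5 N at the grip, stays where left, goes stiff when the jaw presses on the plate: a push of 8 to 20 N at the grip then clamps well.
- crank_grip (a point): middle of the bright metal crank grip, a cylinder: up to 19 diameter, 56 long, along the vise's x (middle at x = -104, crank arm end -76, free end -132), 45 mm off the screw axis. The sleeve spins freely on the crank, so it may be held without turning the hand.
- plate: Loose aluminium plate, 12 thick (its x), 150 wide (y), 105 high (z), 0.35 to 0.6 kg, standing upright in the stand; origin at the centre of its lower face. Two through holes, 15 diameter, at y = +50 and -50, 50 above the lower edge; the same from both faces. Grip it across its 12 mm at the middle of the upper edge. Hanging on the pins, its upper edge is about 157 high.
- hole_a (a point): centre of one hole (plate y = +50), at mid thickness; axes as the plate's
- hole_b (a point): centre of the other hole (plate y = -50), likewise
- stand: White slotted stand, fixed, 100 (x) by 130 (y). Origin: centre of its underside. The plate stands in its 15 mm wide slot, which runs along y; slot floor at z = 15, slot walls up to z = 45. The plate starts with its axes along the stand's.
- bottle: closed amber bottle, 84 diameter, 190 high, loose bystander; origin at the centre of its underside
- spanner: steel open-ended spanner 170 long, lying loose on the bench, bystander; origin at its underside
- beaker: white open beaker, 72 diameter, 95 high, loose bystander; origin at the centre of its underside
There are look-alikes about, which are no part of the job. Leave any turquoise or yellow look-alike of the plate alone.

How it is judged (in metres and radians):
On the way, in this order (a step that is already met when the one before it is completed fails the run):
1. the plate hangs by both holes on the two pins, let go (((distance between hole_a and pin_a below 0.012 m and distance between hole_b and pin_b below 0.012 m) or (distance between hole_a and pin_b below 0.012 m and distance between hole_b and pin_a below 0.012 m)) and contact force between the fingers and plate below 0.1 N), for 0.2 s.
2. the sliding jaw presses on the plate (contact force between jaw and plate above 12 N), for 0.2 s.
At the end, for the whole second after the job is handed in: The plate is on both pins, each hole centre (at mid thickness) within 9 mm of the root of its pin, flat to the fixed jaw within 0.06 rad, at rest, and the sliding jaw presses on it with more than 12 N (((distance between hole_a and pin_a below 0.009 m and distance between hole_b and pin_b below 0.009 m) or (distance between hole_a and pin_b below 0.009 m and distance between hole_b and pin_a below 0.009 m)) and angle between the x axis of plate and the x axis of vise, either way round below 0.06 rad and contact force between jaw and plate above 12 N and linear speed of plate below 0.01 m/s); the robot touches nothing.
It fails at once if the bottle, the spanner or the beaker is pushed more than 30 mm (distance of any of bottle, spanner, beaker from where it was at the start of the episode above 0.03 m).
It also fails if it takes over 72 s, if anything falls off the work surface, if the arm or the gripper's body presses on something with over 40 N, if the wrist force passes 120 N, or if a joint passes its speed limit or range.

## Working session

There is one attempt and no reset: what is moved stays moved. The work goes in short steps, Python scripts to look and compute and a shell command to move; the robot and the scene stay as the last step left them, time stands still between calls to the robot, and variables do not carry over. Pictures are saved under pics/ and viewed, at most 10 in all, crops included, and the job is handed in when it is done.

```bash
mkdir -p pics
cat > h.py <<'E'
import numpy as np, cv2
from plant import bot
def K(n):
    p=bot.camera_params(n); f=192/np.tan(np.radians(p["fovy"])/2)
    return f,p["cx"],p["cy"],np.array(p["camera_from_world"])
def ray(P,u,v):
    f,cx,cy,T=P; R=T[:3,:3]; o=-R.T@T[:3,3]; d=R.T@np.array([(u-cx)/f,(v-cy)/f,1]); return o,d/np.linalg.norm(d)
def onz(P,u,v,z):
    o,d=ray(P,u,v); return o+d*(z-o[2])/d[2]
def tri(P1,a,P2,b):
    o1,d1=ray(P1,*a);o2,d2=ray(P2,*b)
    s=np.linalg.lstsq(np.c_[d1,-d2],o2-o1,rcond=None)[0]
    p,q=o1+d1*s[0],o2+d2*s[1]; return (p+q)/2,np.linalg.norm(p-q)
def proj(P,X):
    f,cx,cy,T=P; c=T[:3,:3]@np.array(X)+T[:3,3]; return np.array([cx+f*c[0]/c[2],cy+f*c[1]/c[2]])
E
python3 - <<'E'
from h import *
np.set_printoptions(precision=4,suppress=True)
for n in("scene","side","wrist"):
    print(n,K(n)); cv2.imwrite(f"pics/{n}0.png",bot.capture(n))
a=np.hstack([cv2.imread("pics/scene0.png"),cv2.imread("pics/side0.png")])
print(bot.get_obs())
E
```

```text
scene (np.float64(436.5391625445323), 252.30211832973697, 197.61613057296904, array([[  -0.3284,    0.9445,    0.0096,  216.0272],
       [   0.5977,    0.2157,   -0.7722, -168.2443],
       [  -0.7314,   -0.2479,   -0.6353, 1702.0086],
       [   0.    ,    0.    ,    0.    ,    1.    ]]))
side (np.float64(439.94103340666976), 256.4845655537555, 197.6984705229008, array([[  -0.9961,   -0.0881,   -0.0026,  482.1106],
       [  -0.0669,    0.7747,   -0.6288,  157.3031],
       [   0.0574,   -0.6262,   -0.7776, 1512.4834],
       [   0.    ,    0.    ,    0.    ,    1.    ]]))
wrist (np.float64(309.9124208670804), 254.0471314602329, 193.66703331645945, array([[   1.    ,    0.0006,   -0.0001, -524.4157],
       [   0.0006,   -0.9545,    0.2983,  -35.5035],
       [   0.0001,   -0.2983,   -0.9545,  391.5646],
       [   0.    ,    0.    ,    0.    ,    1.    ]]))
{'time': 0.15, 'joint_positions': array([-0.146 ,  0.3426,  1.5248,  0.    ,  1.2754, -0.146 ]), 'dq': array([ 0.0017, -0.001 , -0.0026,  0.0004,  0.0006,  0.0008]), 'tau': array([  0.0008, -43.1471, -24.4353,   0.0718,   0.0538,  -0.0001]), 'tool_pos': array([524.7349,   0.0593, 243.2136]), 'tcp_rot': array([-3.1405, -0.0002,  1.5708]), 'contact_force': array([ 0.456 , -0.5287, -0.0003]), 'moment': array([ 0.0142, -0.0357,  0.0158]), 'finger_force': 0.0, 'grip_width': 92.08433825171404}
```

View pics/scene0.png

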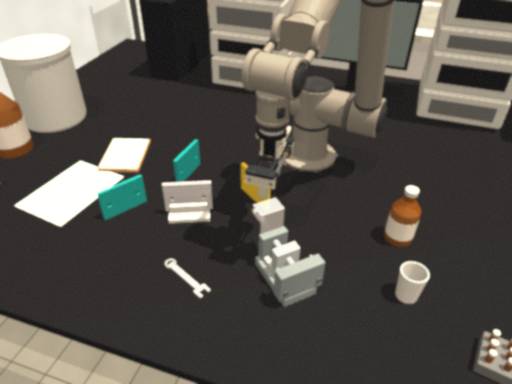

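View pics/side0.png

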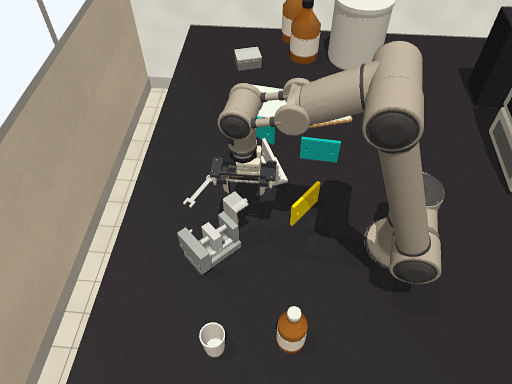

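Scene view: the plate stands in the white stand at about (188,195). The vise is at (288,270) with the fixed jaw towards the lower right, and the guard roof and crank end near (268,212). The spanner is at (187,278), the bottle at (403,218) and the beaker at (411,282). In the side view the arm hides the stand.

Run:
```python
from h import *
np.set_printoptions(precision=1,suppress=True)
P=K("scene")
for n,u,v,z in [("plateL",163,182,120),("plateR",212,180,120),("stand bl",168,222,0),("stand br",210,221,0),("fj1",278,272,120),("fj2",323,257,120),("fj b1",283,303,0),("fj b2",322,288,0),("guard",268,212,180),("sp1",168,262,5),("sp2",208,293,5),("bottle",401,243,0),("beaker",409,299,0)]: print(n,onz(P,u,v,z))
P=K("side")
for n,u,v,z in [("fj1",179,235,120),("fj2",203,270,120),("guard",235,200,180),("bottle",291,347,0),("beaker",213,352,0)]: print(n,onz(P,u,v,z))
a=cv2.imread("pics/scene0.png")[140:320,140:350]
cv2.imwrite("pics/z.png",np.vstack([cv2.resize(a,(630,540),interpolation=cv2.INTER_CUBIC)]))
```

```text
plateL [ 483.7 -356.4  120. ]
plateR [ 422.3 -217.1  120. ]
stand bl [ 530.8 -329.5    0. ]
stand br [ 481.1 -205.2    0. ]
fj1 [714.1  85.8 120. ]
fj2 [626.9 180.5 120. ]
fj b1 [710.8 104.5   0. ]
fj b2 [626.8 191.4  -0. ]
guard [573.5  13.2 180. ]
sp1 [ 687.3 -246.9    5. ]
sp2 [750.7 -93.8   5. ]
bottle [375.3 382.4   0. ]
beaker [584.9 419.4   0. ]
fj1 [720.2 108.9 120. ]
fj2 [623.9 226.8 120. ]
guard [552.3   0.2 180. ]
bottle [348.  391.1   0. ]
beaker [573.3 425.5   0. ]
```

View pics/z.png

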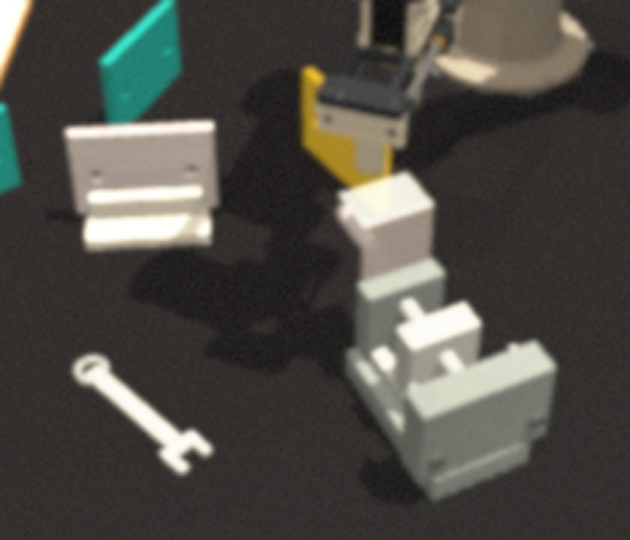

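View pics/wrist0.png

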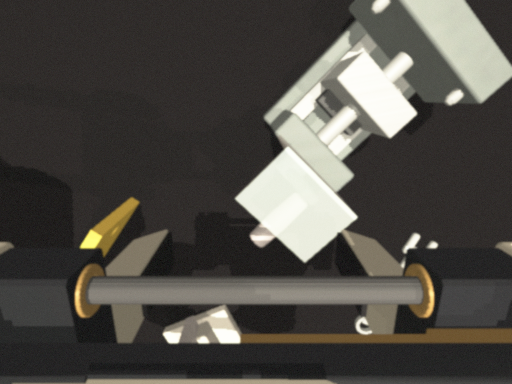

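Wrist view: the vise runs from the crank grip at (262,236), under the guard roof at (297,205), up to the fixed jaw at (440,50). So vise +x points about 45° in world. Next I move the hand over to the plate.

```bash
python3 -m pendant '[[[-0.2,-1,0],[0,0,0.35],1],[[-0.2,-1,0],[0,0,0.35],1],[[-0.2,-1,0],[0,0,0.35],1],[[-0.2,-1,0],[0,0,0.35],1],[[-0.2,-1,0],[0,0,0.35],1],[[-0.2,-1,0],[0,0,0.35],1],[[-0.2,-1,0],[0,0,0.35],1],[[-0.2,-1,0],[0,0,0.35],1],[[-0.2,-1,0],[0,0,0.35],1],[[0,0,0],[0,0,0.35],1]]'
python3 - <<'E'
from h import *
import pickle
p=K("wrist");a=bot.capture("wrist");cv2.imwrite("pics/w1.png",a);pickle.dump(p,open("w1.pkl","wb"))
s=bot.capture("side");cv2.imwrite("pics/s1.png",s);c=bot.capture("scene");cv2.imwrite("pics/c1.png",c)
v=lambda i:cv2.resize(i,(800,600))
sc=cv2.resize(c[180:320,230:350],(400,466)); sd=cv2.resize(s[170:290,160:290],(400,369))
o=np.zeros((600,800,3),np.uint8); o[:300,:400]=cv2.resize(a,(400,300)); o[134:,400:]=sc; o[300:,:400]=cv2.resize(s[170:290,140:300],(400,300)); cv2.imwrite("pics/v1.png",o)
E
```

```text
time: 0.98
tool_pos: [469.7, -274.8, 243.2]
tcp_rot: [-3.14, 0.001, 1.989]
contact_force: [-0.8, -0.7, 0.9]
grip_width: 91.7
finger_force: 0.0
```

View pics/v1.png

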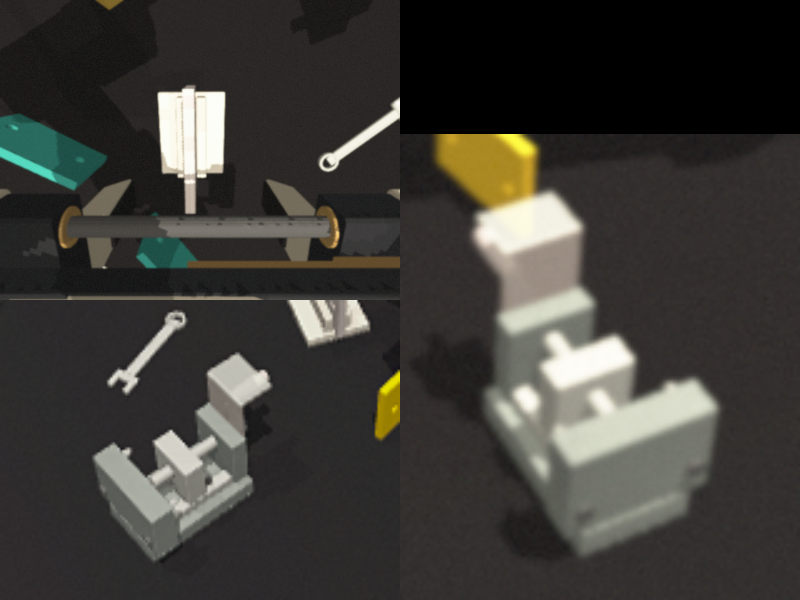

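The plate's upper edge runs from about (241,110) to (243,272) in the full wrist picture, nearly vertical, so the hand is almost in line with it. I'll take a second wrist view from further back, then triangulate.

```bash
python3 -m pendant '[[[0.3,-0.7,0],[0,0,0],1],[[0.3,-0.7,0],[0,0,0],1],[[0,0,0],[0,0,0],1],[[0,0,0],[0,0,0],1],[[0,0,0],[0,0,0],1],[[0,0,0],[0,0,0],1],[[0,0,0],[0,0,0],1],[[0,0,0],[0,0,0],1],[[0,0,0],[0,0,0],1],[[0,0,0],[0,0,0],1]]'
python3 - <<'E'
from h import *
import pickle
p=K("wrist");a=bot.capture("wrist");cv2.imwrite("pics/w2.png",a);pickle.dump(p,open("w2.pkl","wb"))
for n,o in(("w1",90),("w2",60)):
    g=cv2.imread(f"pics/{n}.png")
    print(n)
    for v in (130,150,170,190,210,230,250,265): print(v,g[v,228:264,1].tolist())
    print([ (v,g[v,242].tolist()) for v in range(70,290,6)])
b=cv2.imread("pics/w1.png")
o=np.hstack([cv2.resize(x[60:290,190:310],(400,600)[:2]) for x in (b,a)])
cv2.imwrite("pics/v2.png",o)
E
```

```text
time: 1.97
tool_pos: [489.0, -311.7, 243.9]
tcp_rot: [3.141, 0.0, 1.991]
contact_force: [0.2, -0.5, 0.3]
grip_width: 91.9
finger_force: 0.0
w1
130 [250, 250, 251, 247, 232, 221, 236, 246, 249, 249, 248, 248, 247, 246, 246, 246, 247, 247, 245, 237, 201, 154, 163, 214, 243, 249, 251, 251, 250, 250, 251, 251, 250, 250, 246, 239]
150 [250, 250, 250, 242, 220, 202, 234, 250, 252, 253, 253, 252, 252, 252, 252, 252, 252, 252, 251, 250, 229, 155, 153, 206, 239, 249, 250, 250, 250, 250, 250, 250, 250, 250, 245, 237]
170 [249, 250, 250, 249, 241, 221, 223, 243, 251, 252, 252, 252, 252, 251, 252, 252, 252, 252, 251, 249, 230, 166, 153, 204, 240, 251, 253, 253, 253, 253, 253, 253, 253, 253, 250, 243]
190 [248, 249, 249, 248, 236, 204, 191, 224, 244, 247, 247, 247, 245, 244, 245, 246, 245, 245, 245, 242, 225, 176, 149, 177, 230, 250, 253, 253, 253, 253, 253, 253, 253, 253, 250, 242]
210 [243, 249, 250, 248, 240, 221, 197, 212, 241, 250, 251, 251, 251, 251, 250, 251, 252, 251, 251, 250, 242, 206, 148, 160, 221, 248, 252, 253, 253, 253, 253, 253, 253, 253, 251, 247]
230 [27, 24, 30, 21, 29, 28, 31,
[... 2839 characters left out ...]
 246]), (112, [236, 245, 246]), (118, [238, 246, 246]), (124, [226, 237, 246]), (130, [226, 237, 246]), (136, [226, 237, 245]), (142, [233, 244, 245]), (148, [233, 244, 245]), (154, [235, 245, 245]), (160, [235, 245, 245]), (166, [235, 245, 246]), (172, [235, 245, 246]), (178, [223, 236, 244]), (184, [225, 236, 244]), (190, [225, 236, 244]), (196, [234, 244, 246]), (202, [233, 244, 245]), (208, [233, 244, 246]), (214, [234, 244, 246]), (220, [231, 242, 245]), (226, [153, 167, 181]), (232, [224, 235, 241]), (238, [25, 26, 25]), (244, [20, 18, 19]), (250, [18, 23, 25]), (256, [26, 25, 27]), (262, [24, 26, 27]), (268, [16, 17, 20]), (274, [18, 21, 22]), (280, [70, 76, 78]), (286, [86, 92, 96])]
```

View pics/v2.png

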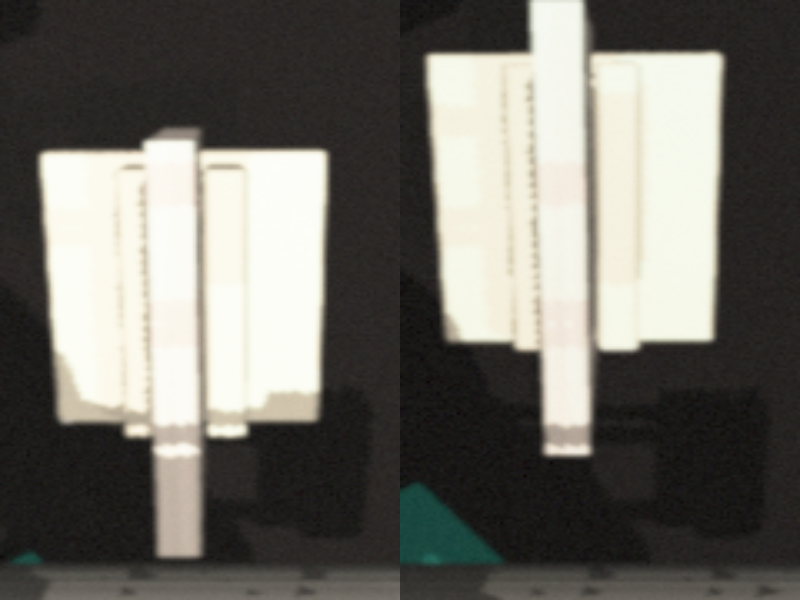

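Both crops show the top face of the plate. Its near end is at v≈273 (u 236–251) in w1 and v≈234 (u 233–248) in w2, and its far end in w1 is at v≈114 (u 233–249).

Run:
```python
from h import *
import pickle
np.set_printoptions(precision=1,suppress=True)
p,q=[pickle.load(open(n,"rb")) for n in("w1.pkl","w2.pkl")]
g=cv2.imread("pics/w2.png"); col=[(v,int(g[v,238,1])) for v in range(50,75)]; print(col)
print(tri(p,(236.5,273),q,(232.7,234.4)),tri(p,(251,273),q,(247.7,234.4)))
for z in (117,120):
  a=onz(p,243.7,273,z);b=onz(p,241,113.7,z);c=onz(q,240.2,234.4,z)
  d=b-a; print(z,a,b,c,"len",np.linalg.norm(d),"mid",(a+b)/2,"az y",np.degrees(np.arctan2(d[1],d[0])))
# guard/vise corners rough by scene+side triangulation
S,D=K("scene"),K("side")
f=lambda x,y:(230+(x-400)*120/400,180+(y-134)*140/466)
h=lambda x,y:(140+x*160/400,170+(y-300)*120/300)
for n,s,d in [("fj corner near spanner outer top",(577,460),(165,524)),("fj other outer top",(718,403),(97,452))]: pass
pts={"fjtop outer -y":((570,463),(168,527)),}
for n,u in dict(FJa=(556,432),FJb=(570,463),FJc=(718,407),FJd=(697,381)).items(): print(n,onz(S,*f(*u),120))
for n,u in dict(A=(95,457),B=(160,526),C=(176,513),D=(112,446)).items(): print(n,onz(D,*h(*u),120))
```

```text
[(50, 37), (51, 37), (52, 31), (53, 37), (54, 36), (55, 38), (56, 36), (57, 32), (58, 57), (59, 143), (60, 230), (61, 246), (62, 246), (63, 246), (64, 247), (65, 246), (66, 246), (67, 247), (68, 247), (69, 246), (70, 246), (71, 246), (72, 247), (73, 246), (74, 247)]
(array([ 488.4, -357.9,  115.5]), np.float64(0.06647099953293256)) (array([ 501.4, -352. ,  115.6]), np.float64(0.14635431925006))
117 [ 494.6 -354.1  117. ] [ 432.2 -215.6  117. ] [ 494.6 -354.3  117. ] len 151.88395334300773 mid [ 463.4 -284.9  117. ] az y 114.2597199688757
120 [ 493.9 -352.4  120. ] [ 432.2 -215.4  120. ] [ 494.2 -353.   120. ] len 150.17900862813605 mid [ 463.1 -283.9  120. ] az y 114.2597199688757
FJa [707.4  80.7 120. ]
FJb [732.6  98.9 120. ]
FJc [641.8 189.9 120. ]
FJd [620.7 168.9 120. ]
A [725.1 100.9 120. ]
B [626.3 193.8 120. ]
C [609.8 174.  120. ]
D [706.8  82.2 120. ]
```

The plate's upper edge is centred at (463,-284) with its top at about z 118±2, consistent with 120, and the yaw already matches. Grasp it.

```bash
python3 -m pendant '[[[-0.43,0.46,0],[0,0,0],1],[[-0.43,0.46,0],[0,0,0.03],1],[[0,0,-0.9],[0,0,0],1],[[0,0,-0.9],[0,0,0],1],[[0,0,-0.9],[0,0,0],1],[[0,0,-0.9],[0,0,0],1],[[0,0,-0.9],[0,0,0],1],[[0,0,0],[0,0,0],1],[[0,0,0],[0,0,0],1],[[0,0,0],[0,0,0],1]]'
python3 -m pendant '[[[0,0,0],[0,0,0],-0.7],[[0,0,0],[0,0,0],-1],[[0,0,0],[0,0,0],-1],[[0,0,0],[0,0,0],-1],[[0,0,0],[0,0,0],-1],[[0,0,0],[0,0,0],-1],[[0,0,0],[0,0,0],-1],[[0,0,0],[0,0,0],-1],[[0,0,0],[0,0,0],-1],[[0,0,0],[0,0,0],-1]]'
```

```text
time: 2.85
tool_pos: [464.0, -285.0, 110.2]
tcp_rot: [3.141, 0.002, 1.994]
contact_force: [-0.4, -0.5, 1.8]
grip_width: 92.0
finger_force: 0.0
time: 3.68
tool_pos: [463.2, -284.4, 108.7]
tcp_rot: [3.142, -0.0, 1.994]
contact_force: [0.7, -0.3, -0.3]
grip_width: 29.5
finger_force: 0.0
```

```bash
python3 -m pendant '[[[0,0,0],[0,0,0],-1],[[0,0,0],[0,0,0],-1],[[0,0,0],[0,0,0],-1],[[0,0,0],[0,0,0],-1],[[0,0,0],[0,0,0],-1],[[0,0,0],[0,0,0],-1],[[0,0,0],[0,0,0],-1],[[0,0,0.2],[0,0,0],-1],[[0,0,0.5],[0,0,0],-1],[[0,0,0.5],[0,0,0],-1]]'
```

```text
time: 4.52
tool_pos: [462.5, -283.8, 144.5]
tcp_rot: [-3.14, -0.003, 1.994]
contact_force: [0.2, 0.6, -4.0]
grip_width: 11.6
finger_force: 30.0
```

```bash
python3 -m pendant '[[[0,0,0.9],[0,0,0],-1],[[0,0,0.9],[0,0,0],-1],[[0,0,0.9],[0,0,0],-1],[[0,0,0.9],[0,0,0],-1],[[0,0,0.8],[0,0,0],-1],[[0,0,0.8],[0,0,0],-1],[[0.4,0.7,0],[0,0,0.2],-1],[[0.4,0.9,0],[0,0,0.3],-1],[[0.4,0.9,0],[0,0,0.3],-1],[[0.4,0.9,0],[0,0,0.3],-1]]'
python3 -m pendant '[[[0.4,0.9,0],[0,0,0.3],-1],[[0.4,0.9,0],[0,0,0.3],-1],[[0.4,0.9,0],[0,0,0.3],-1],[[0.4,0.9,0],[0,0,0.3],-1],[[0.4,0.9,0],[0,0,0.3],-1],[[0.4,0.9,0],[0,0,0.3],-1],[[0.4,0.9,0],[0,0,0.2],-1],[[0.4,0.9,0],[0,0,0],-1],[[0.3,0.8,0],[0,0,0],-1],[[0,0,0],[0,0,0],-1]]'
python3 - <<'E'
from h import *
import pickle
p=K("wrist");a=bot.capture("wrist");cv2.imwrite("pics/w3.png",a);pickle.dump(p,open("w3.pkl","wb"))
print(bot.get_obs()["tool_pos"])
cv2.imwrite("pics/v3.png",cv2.resize(a,(800,600),interpolation=cv2.INTER_CUBIC))
E
```

```text
time: 5.35
tool_pos: [511.0, -181.2, 300.7]
tcp_rot: [-3.141, -0.001, 2.127]
contact_force: [1.4, 0.1, -3.0]
grip_width: 11.8
finger_force: 30.0
time: 6.18
tool_pos: [616.7, 62.4, 299.9]
tcp_rot: [3.141, -0.003, 2.371]
contact_force: [-0.3, -0.8, -4.1]
grip_width: 11.8
finger_force: 30.0
[616.13379564  60.10066304 299.87563034]
```

View pics/v3.png

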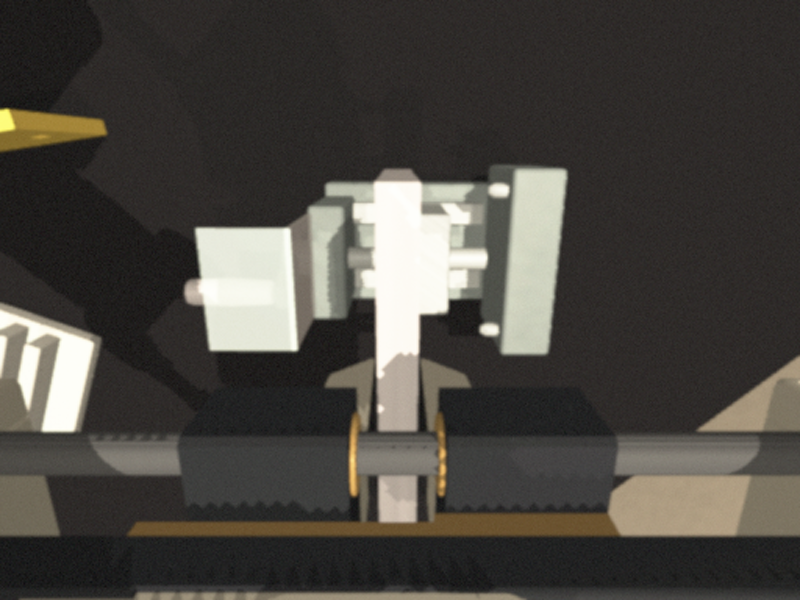

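The fixed jaw's top face has inner corners at (515,168) and (502,352) in the 800 px view. The pin ends are at (499,190) and (489,329), and the guard and crank grip are on the left at (185–272,292). I'll take one second view, shifted along the vise's -y.

```bash
python3 -m pendant '[[[0.3,-0.3,0],[0,0,0],-1],[[0.5,-0.5,0],[0,0,0],-1],[[0.3,-0.3,0],[0,0,0],-1],[[0,0,0],[0,0,0],-1],[[0,0,0],[0,0,0],-1],[[0,0,0],[0,0,0],-1],[[0,0,0],[0,0,0],-1],[[0,0,0],[0,0,0],-1],[[0,0,0],[0,0,0],-1],[[0,0,0],[0,0,0],-1]]'
python3 - <<'E'
from h import *
import pickle
p=K("wrist");a=bot.capture("wrist");cv2.imwrite("pics/w4.png",a);pickle.dump(p,open("w4.pkl","wb"))
b=cv2.imread("pics/w3.png")
r=lambda i,u,v:cv2.resize(i[v:v+150,u:u+100],(400,600),interpolation=cv2.INTER_CUBIC)
cv2.imwrite("pics/v4.png",np.hstack([r(b,280,95),r(a,280,55)]))
E
```

```text
time: 7.07
tool_pos: [649.0, 25.0, 301.0]
tcp_rot: [3.141, 0.0, 2.367]
contact_force: [-0.1, -0.3, -3.9]
grip_width: 11.8
finger_force: 30.0
```

View pics/v4.png

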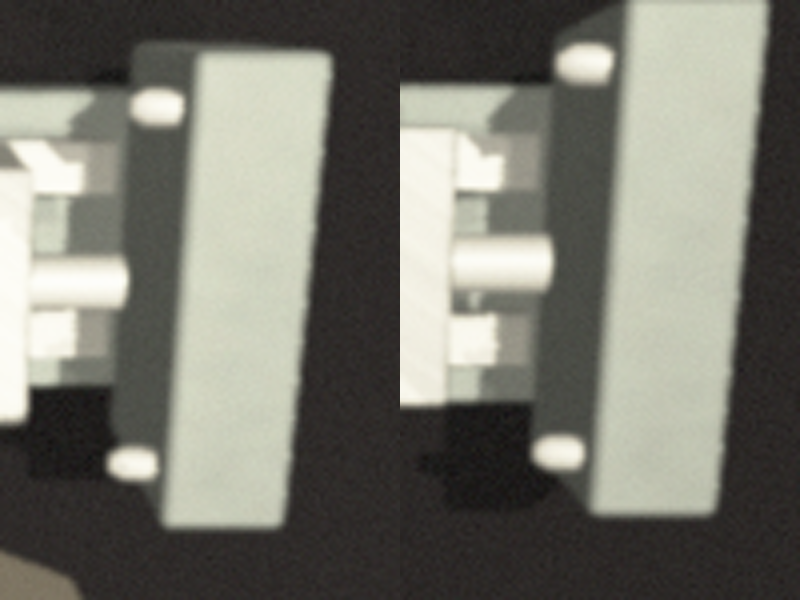

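Both crops show the fixed jaw's top face and the two bright pin ends; the pixel positions go into the script below.

Run:
```python
from h import *
import pickle
np.set_printoptions(precision=2,suppress=True)
p,q=[pickle.load(open(n,"rb")) for n in("w3.pkl","w4.pkl")]
W3=dict(it=(329.25,108),ot=(362.75,108.5),ob=(351,226.5),ib=(320.75,226.5),pa=(312.75,121.5),pb=(306.75,210.75))
W4=dict(it=(336.75,55.5),ot=(372,55.5),ob=(359,183.75),ib=(327.5,183.75),pa=(318.75,70.5),pb=(313,168))
for k in W3:
    z=105 if k[0]=="p" else 120
    print(k,*tri(p,W3[k],q,W4[k]),onz(p,*W3[k],z),onz(q,*W4[k],z))
m=lambda k,z:(onz(p,*W3[k],z)+onz(q,*W4[k],z))/2
it,ib,ot,ob=[m(k,120) for k in("it","ib","ot","ob")]
for a,b in((it,ib),(ot,ob)): d=a-b; print(np.linalg.norm(d),np.degrees(np.arctan2(d[1],d[0]))-90)
d=m("pa",105)-m("pb",105); print("pins",np.linalg.norm(d),np.degrees(np.arctan2(d[1],d[0]))-90)
th=np.mean([np.arctan2((a-b)[1],(a-b)[0]) for a,b in((it,ib),(ot,ob))])-np.pi/2
X=np.array([np.cos(th),np.sin(th),0]);Y=np.array([-X[1],X[0],0])
c=((it+ib)/2-80*X+(ot+ob)/2-115*X)/2; c[2]=0
cp=(m("pa",105)+m("pb",105))/2-67*X
print("th",th,np.degrees(th),"origin",c,"from pins",cp)
o=bot.get_obs();t=o["tool_pos"]
v=t-c; print("tcp in vise",v@X,v@Y,t,o["tcp_rot"]); print("X",X,"Y",Y)
```

```text
it [620.47 169.56 108.7 ] 0.03934546674447541 [618.37 167.91 120.  ] [619.44 166.64 120.  ]
ot [644.41 193.64 111.24] 0.06637740748702249 [642.1  191.67 120.  ] [643.01 190.75 120.  ]
ob [736.4  102.44 115.45] 0.11544112997100649 [733.96 102.72 120.  ] [734.32 102.14 120.  ]
ib [712.    77.81 116.23] 0.13222396827494823 [710.27  78.35 120.  ] [710.54  77.84 120.  ]
pa [618.85 148.22 107.6 ] 0.7035560130079567 [619.59 148.67 105.  ] [618.81 148.47 105.  ]
pb [690.46  77.82 106.59] 0.08603384474820024 [691.05  77.59 105.  ] [690.96  77.82 105.  ]
127.77436151407572 45.733739613519106
127.55509234506555 45.89224099398885
pins 100.88927406925549 45.375594205270374
th 0.7995875209847441 45.81299030375398 origin [608.54  64.84   0.  ] from pins [608.4   65.09 105.  ]
tcp in vise -0.387369325608919 -56.88014113621767 [649.06  24.92 300.95] [3.14 0.   2.37]
X [0.7  0.72 0.  ] Y [-0.72  0.7   0.  ]
```

Run:
```python
from h import *
import pickle
np.set_printoptions(precision=2,suppress=True)
q=pickle.load(open("w4.pkl","rb"));p=pickle.load(open("w3.pkl","rb"))
g=cv2.imread("pics/w4.png");g3=cv2.imread("pics/w3.png")
print([(v,int(g[v,254,1])) for v in range(95,135)]);print([(v,int(g3[v,254,1])) for v in range(95,135)])
y=2.367
for P,t in((p,np.array([616.1,60.1,299.9])),(q,np.array([649.06,24.92,300.95]))):
    x=np.array([np.cos(y),np.sin(y),0])
    for d in(74,75,76): print(d,proj(P,t+x*d+[0,0,11.3]),"bottom",proj(P,t+x*d-[0,0,93.7]))
```

```text
[(95, 239), (96, 231), (97, 176), (98, 135), (99, 124), (100, 110), (101, 93), (102, 85), (103, 81), (104, 85), (105, 77), (106, 80), (107, 91), (108, 109), (109, 125), (110, 128), (111, 132), (112, 133), (113, 133), (114, 130), (115, 151), (116, 201), (117, 240), (118, 247), (119, 248), (120, 248), (121, 248), (122, 248), (123, 247), (124, 248), (125, 247), (126, 247), (127, 248), (128, 248), (129, 248), (130, 248), (131, 249), (132, 249), (133, 250), (134, 250)]
[(95, 39), (96, 39), (97, 43), (98, 37), (99, 40), (100, 39), (101, 37), (102, 33), (103, 37), (104, 43), (105, 43), (106, 40), (107, 65), (108, 102), (109, 130), (110, 138), (111, 139), (112, 138), (113, 140), (114, 141), (115, 159), (116, 214), (117, 245), (118, 251), (119, 252), (120, 253), (121, 253), (122, 254), (123, 254), (124, 254), (125, 254), (126, 254), (127, 253), (128, 252), (129, 251), (130, 251), (131, 251), (132, 251), (133, 251), (134, 251)]
74 [246.6  121.96] bottom [249.6  111.08]
75 [246.6  119.45] bottom [249.6  109.67]
76 [246.59 116.94] bottom [249.6  108.26]
74 [250.86 119.38] bottom [252.09 109.22]
75 [250.85 116.87] bottom [252.09 107.81]
76 [250.85 114.34] bottom [252.09 106.39]
```

The plate sits centred in the grip to within 0.5 mm. The vise origin is (608.5,65) with yaw 0.799 rad. Next I go above the gap.

```bash
python3 -m pendant '[[[-0.09,0.5,0],[0,0,0.025],-1],[[0,0.8,0],[0,0,0],-1],[[0,0.8,0],[0,0,0],-1],[[0,0.52,0],[0,0,0],-1],[[0,0,-0.7],[0,0,0],-1],[[0,0,-0.8],[0,0,0],-1],[[0,0,-0.7],[0,0,0],-1],[[0,0,-0.4],[0,0,0],-1],[[0,0,0],[0,0,0],-1],[[0,0,0],[0,0,0],-1]]'
cat > st.py <<'E'
from h import *
np.set_printoptions(precision=2,suppress=True)
th=0.799;X=np.array([np.cos(th),np.sin(th),0]);Y=np.array([-X[1],X[0],0]);c=np.array([608.5,65,0])
if __name__=="__main__":
    o=bot.get_obs();v=o["tool_pos"]-c;f=o["contact_force"]
    print("vise",v@X,v@Y,v[2],"rot",o["tcp_rot"],"F",f@X,f@Y,f[2],"w",o["grip_width"],o["finger_force"],o["time"])
E
python3 st.py
```

```text
time: 7.95
tool_pos: [646.3, 103.6, 222.5]
tcp_rot: [-3.141, -0.001, 2.37]
contact_force: [0.7, 0.4, -2.3]
grip_width: 11.6
finger_force: 30.0
vise 54.05911417560404 -0.13374678528892048 222.48241520629648 rot [-3.14 -0.    2.37] F 0.7642680617197402 -0.27701758887340056 -2.330694060973138 w 11.553711204212282 29.996066093444824 7.95
```

```bash
python3 -m pendant '[[[0,0,-0.4],[0,0,0],-1],[[0,0,-0.4],[0,0,0],-1],[[0,0,-0.4],[0,0,0],-1],[[0,0,-0.4],[0,0,0],-1],[[0,0,-0.4],[0,0,0],-1],[[0,0,-0.3],[0,0,0],-1],[[0,0,-0.13],[0,0,0],-1],[[0,0,0],[0,0,0],-1],[[0,0,0],[0,0,0],-1],[[0,0,0],[0,0,0],-1]]'; python3 st.py
```

```text
time: 8.78
tool_pos: [647.1, 103.3, 151.0]
tcp_rot: [3.14, 0.001, 2.369]
contact_force: [0.1, -0.5, -2.7]
grip_width: 11.7
finger_force: 30.0
vise 54.36863740005504 -0.9877236068573048 151.01071929924692 rot [3.14 0.   2.37] F -0.22843933617348186 -0.4153002113339836 -2.676219030032426 w 11.682700853452204 29.99593734741211 8.7833
```

```bash
python3 -m pendant '[[[-0.02,0.02,-0.03],[0,0,0],-1],[[0.09,0.1,0],[0,0,0],-1],[[0.09,0.1,0],[0,0,0],-1],[[0.09,0.1,0],[0,0,0],-1],[[0,0,0],[0,0,0],-1],[[0,0,0],[0,0,0],-1],[[0,0,0],[0,0,0],-1],[[0,0,0],[0,0,0],-1],[[0,0,0],[0,0,0],-1],[[0,0,0],[0,0,0],-1]]'; python3 st.py
```

```text
time: 9.62
tool_pos: [654.0, 112.7, 148.9]
tcp_rot: [3.142, -0.0, 2.369]
contact_force: [-0.5, 0.1, -4.0]
grip_width: 11.5
finger_force: 30.0
vise 65.90879973565188 0.695415285974569 148.94074243985506 rot [ 3.14 -0.    2.37] F -0.21773691526531364 0.4265168192765622 -3.952865370823457 w 11.500916159614892 29.996055364608765 9.6167
```

No contact force, so the holes are over the pins. Go on to the face.

```bash
python3 -m pendant '[[[0.06,0.06,0],[0,0,0],-1],[[0.06,0.06,0],[0,0,0],-1],[[0.04,0.04,0],[0,0,0],-1],[[0.03,0.03,0],[0,0,0],-1],[[0,0,0],[0,0,0],-1],[[0,0,0],[0,0,0],-1],[[0,0,0],[0,0,0],-1],[[0,0,0],[0,0,0],-1],[[0,0,0],[0,0,0],-1],[[0,0,0],[0,0,0],-1]]'; python3 st.py
python3 - <<'E'
from h import *
a=bot.capture("scene")[210:310,250:335];b=bot.capture("side")[190:290,165:250]
cv2.imwrite("pics/v5.png",np.hstack([cv2.resize(x,(400,470),interpolation=cv2.INTER_CUBIC) for x in(a,b)]))
E
```

```text
time: 10.45
tool_pos: [658.6, 117.3, 148.9]
tcp_rot: [-3.138, -0.001, 2.369]
contact_force: [-6.1, -4.4, -1.0]
grip_width: 12.1
finger_force: 30.0
vise 72.44799694395161 0.608051237230022 148.8559856744553 rot [-3.14 -0.    2.37] F -7.390403802883743 1.254491101250605 -0.9625793496916241 w 12.11460285639068 30.003688037395477 10.45
```

View pics/v5.png

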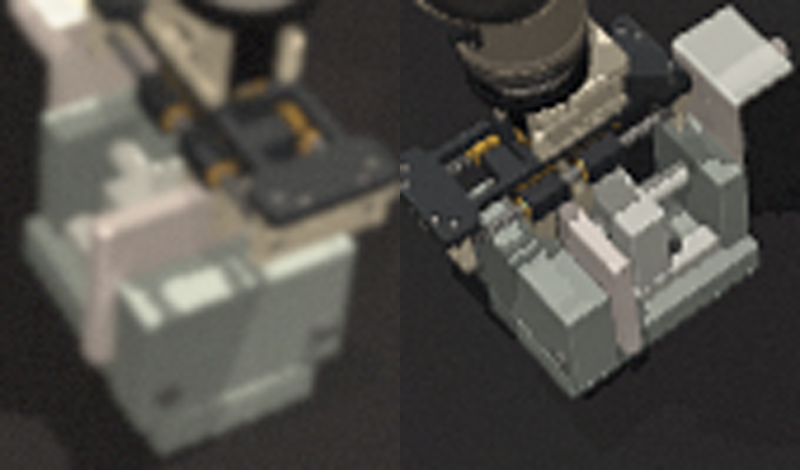

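The plate is in front of the fixed jaw's face on both pins, with a 7 N reaction. Lower slightly, release and look.

```bash
python3 -m pendant '[[[0,0,-0.06],[0,0,0],-1],[[0,0,0],[0,0,0],-1],[[0,0,0],[0,0,0],-0.5],[[0,0,0],[0,0,0],0],[[0,0,0],[0,0,0],0],[[0,0,0],[0,0,0],0],[[0,0,0],[0,0,0],0],[[0,0,0],[0,0,0],0],[[0,0,0],[0,0,0],0],[[0,0,0],[0,0,0],0]]'; python3 st.py
python3 -m pendant '[[[0,0,0.3],[0,0,0],0],[[0,0,0.6],[0,0,0],0],[[0,0,0.9],[0,0,0],0],[[0,0,0.9],[0,0,0],0],[[0,0,0.9],[0,0,0],0],[[-0.5,-0.5,0.9],[0,0,0],0],[[-0.6,-0.6,0.5],[0,0,0],0],[[-0.6,-0.6,0],[0,0,0],0],[[-0.6,-0.6,0],[0,0,0],0],[[-0.3,-0.3,0],[0,0,0],0]]';python3 st.py
python3 - <<'E'
from h import *
import pickle
p=K("wrist");a=bot.capture("wrist");cv2.imwrite("pics/w6.png",a);pickle.dump(p,open("w6.pkl","wb"))
b=cv2.resize(bot.capture("side")[190:290,165:250],(288,384),interpolation=cv2.INTER_CUBIC)
cv2.imwrite("pics/v6.png",np.hstack([a,b]))
E
```

```text
time: 11.38
tool_pos: [659.8, 118.6, 147.2]
tcp_rot: [3.141, 0.0, 2.369]
contact_force: [0.4, 0.1, 0.3]
grip_width: 45.9
finger_force: 0.0
vise 74.1404424782012 0.6327941597386513 147.16715241068516 rot [3.14 0.   2.37] F 0.37987239468818934 -0.23975773774336734 0.3081116262506842 w 45.90628943961521 0.0 11.3833
time: 12.22
tool_pos: [580.1, 39.0, 298.7]
tcp_rot: [3.141, 0.001, 2.369]
contact_force: [0.9, 0.4, 0.7]
grip_width: 45.8
finger_force: 0.0
vise -38.45744403726313 2.1721775449829934 298.7431341648763 rot [3.14 0.   2.37] F 0.9408391319708646 -0.34724120372975786 0.7187318082061938 w 45.81687925571614 0.0 12.2167
```

View pics/v6.png

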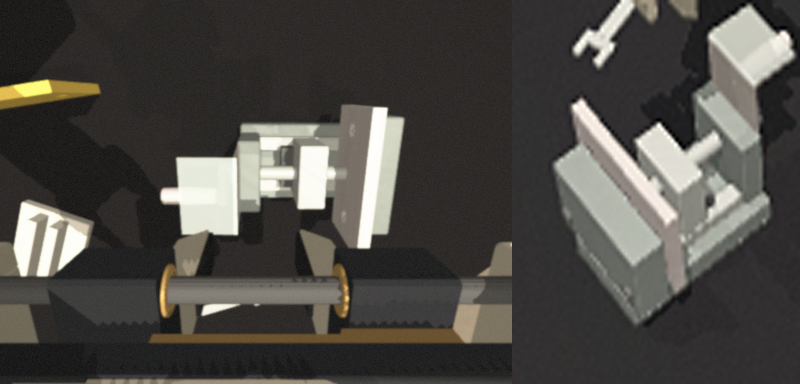

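The plate hangs on both pins and is let go, with the pin ends visible in its holes. The crank grip's free end is at about (160,196) in this view and (118,187) in w3. Next I measure the crank angle.

Run:
```python
from st import *
import pickle
for n,r in(("w3",(180,195,112,140)),("w6",(185,206,154,182))):
    P=pickle.load(open(n+".pkl","rb"));g=cv2.imread(f"pics/{n}.png")[:,:,1]
    v0,v1,u0,u1=r
    m=(g[v0-6:v1+6,u0:u1-2]>110)
    cols=[(u0+i,v0-6+np.where(m[:,i])[0].min(),v0-6+np.where(m[:,i])[0].max()) for i in range(m.shape[1]) if m[:,i].any()]
    print(n,cols)
    i=[k for k in cols if k[2]-k[1]>3][0]
    ul=i[0]; vc=np.mean([(k[1]+k[2])/2 for k in cols[2:8]])
    o,d=ray(P,ul,vc); s=((c-o)@X-132)/(d@X); h=o+s*d-c
    print("end px",ul,vc,"y,z at x=-132:",h@Y,h[2],"r",np.hypot(h@Y,h[2]-90))
    # grip axis plane: where the ray meets the circle
    for e in(-135,-132,-129):
        s=((c-o)@X+e)/(d@X); h=o+s*d-c; print(e,h@Y,h[2],np.arctan2(h[2]-90,h@Y),np.hypot(h@Y,h[2]-90))
```

```text
w3 [(118, np.int64(183), np.int64(189)), (119, np.int64(181), np.int64(192)), (120, np.int64(180), np.int64(193)), (121, np.int64(180), np.int64(193)), (122, np.int64(179), np.int64(194)), (123, np.int64(179), np.int64(194)), (124, np.int64(179), np.int64(194)), (125, np.int64(179), np.int64(194)), (126, np.int64(179), np.int64(194)), (127, np.int64(178), np.int64(194)), (128, np.int64(174), np.int64(194)), (129, np.int64(174), np.int64(194)), (130, np.int64(174), np.int64(197)), (131, np.int64(174), np.int64(200)), (132, np.int64(174), np.int64(200)), (133, np.int64(174), np.int64(200)), (134, np.int64(174), np.int64(200)), (135, np.int64(174), np.int64(200)), (136, np.int64(174), np.int64(200)), (137, np.int64(174), np.int64(200))]
end px 118 186.5 y,z at x=-132: -11.51878040617914 139.68081256850695 r 50.99868076247556
-135 -13.411838760803086 133.06643213889998 1.8726988931383948 45.10648507831504
-132 -11.51878040617914 139.68081256850695 1.798626480265112 50.99868076247556
-129 -9.625722051555101 146.29519299811398 1.7401451879605911 57.11219904458849
w6 [(160, np.int64(192), n
[... 349 characters left out ...]
170, np.int64(188), np.int64(203)), (171, np.int64(188), np.int64(203)), (172, np.int64(188), np.int64(203)), (173, np.int64(187), np.int64(203)), (174, np.int64(187), np.int64(203)), (175, np.int64(187), np.int64(203)), (176, np.int64(187), np.int64(203)), (177, np.int64(179), np.int64(203)), (178, np.int64(179), np.int64(203)), (179, np.int64(179), np.int64(206))]
end px 160 195.5 y,z at x=-132: -10.701166146530511 141.35828288487926 r 52.46130171639789
-135 -13.738545640029855 131.90911754078883 1.8875745193881404 44.10353465824295
-132 -10.701166146530511 141.35828288487926 1.776220153089825 52.46130171639789
-129 -7.663786653031202 150.80744822896963 1.6961689716891153 61.28849309602906
```

The grip centre is at about vise (-104,-13,133), so the crank is at about 1.86 rad. Now turn the hand a quarter turn and lean it back.

```bash
python3 -m pendant '[[[-0.3,-0.4,0],[0,0,-1],0],[[-0.3,-0.4,0],[0,0,-1],0],[[-0.3,-0.4,0],[0,0,-1],0],[[-0.3,-0.4,0],[0,0,-1],0],[[-0.3,-0.4,0],[0,0,-1],0],[[-0.3,-0.4,0],[0,0,-1],0],[[-0.3,-0.4,0],[0,0,-1],0],[[-0.3,-0.4,0],[0,0,-1],0],[[-0.3,-0.4,0],[0,0,-1],0],[[-0.3,-0.4,0],[0,0,-1],0]]'
python3 -m pendant '[[[0,0,0],[0,0,-1],0],[[0,0,0],[0,0,-1],0],[[0,0,0],[0,0,-1],0],[[0,0,0],[0.7,-0.68,-0.08],0],[[0,0,0],[0.7,-0.68,0],0],[[0,0,0],[0.7,-0.68,0],0],[[0,0,0],[0.7,-0.68,0],0],[[0,0,0],[0.7,-0.68,0],0],[[0,0,0],[0.67,-0.65,0],0],[[0,0,0],[0,0,0],0]]'
cat >> st.py <<'E'
    from scipy.spatial.transform import Rotation as R
    M=R.from_euler("xyz",o["tcp_rot"]).as_matrix(); V=np.array([X,Y,[0,0,1]])@M; print("tool axes in vise (columns)\n",V)
    Z=np.array([0,0,1]);G=np.c_[np.cos(.698)*X+np.sin(.698)*Z,-Y,np.sin(.698)*X-np.cos(.698)*Z]
    print("turn units to lean pose",R.from_matrix(G@M.T).as_rotvec()/.12,"j",o["joint_positions"])
E
python3 st.py
```

```text
time: 13.15
tool_pos: [492.1, -79.5, 297.6]
tcp_rot: [3.141, -0.0, 1.164]
contact_force: [0.2, -0.2, -0.3]
grip_width: 45.6
finger_force: 0.0
time: 13.98
tool_pos: [491.1, -80.6, 296.0]
tcp_rot: [-3.138, -0.702, 0.794]
contact_force: [0.0, -0.6, -0.4]
grip_width: 45.7
finger_force: 0.0
vise -186.23921442007872 -17.388198750053036 295.964170982525 rot [-3.14 -0.7   0.79] F -0.42065942757825514 -0.46711610642309764 -0.3888159626201364 w 45.7323032119569 0.0 13.9833
tool axes in vise (columns)
 [[ 0.76 -0.    0.65]
 [-0.   -1.    0.  ]
 [ 0.65 -0.   -0.76]]
turn units to lean pose [-0.04  0.    0.02] j [-0.74  0.16  1.82  0.75  1.24 -0.25]
```

```bash
python3 -m pendant '[[[-0.08,0.13,-0.8],[0,0,0],0],[[0,0,-0.8],[0,0,0],0],[[0,0,-0.77],[0,0,0],0],[[0.36,0.37,-0.62],[0,0,0],0],[[0.36,0.37,-0.62],[0,0,0],0],[[0.36,0.37,-0.62],[0,0,0],0],[[0,0,0],[0,0,0],0],[[0,0,0],[0,0,0],0],[[0,0,0],[0,0,0],0],[[0,0,0],[0,0,0],0]]'
python3 st.py
python3 - <<'E'
from st import *
import pickle
P=K("wrist");g=bot.capture("wrist");cv2.imwrite("pics/w7.png",g);pickle.dump(P,open("w7.pkl","wb"))
for e in(-132,-104,-76): print(e,proj(P,c+e*X-13*Y+[0,0,133]))
u,v=proj(P,c-125*X-13*Y+[0,0,133]).astype(int)
print(u,v)
for r in range(v-12,v+13,4): print(r,g[r,max(u-45,0):u+45:2,1].tolist())
E
```

```text
time: 14.82
tool_pos: [522.3, -42.8, 171.4]
tcp_rot: [3.138, -0.697, 0.802]
contact_force: [0.4, -1.0, 0.4]
grip_width: 45.8
finger_force: 0.0
vise -137.37516777087674 -13.409021933979972 171.4187159963175 rot [ 3.14 -0.7   0.8 ] F -0.40224161045500967 -0.9496649445057181 0.4047519735376326 w 45.77573356712183 0.0 14.8167
tool axes in vise (columns)
 [[ 0.77  0.    0.64]
 [ 0.   -1.   -0.  ]
 [ 0.64  0.   -0.77]]
turn units to lean pose [ 0.02  0.01 -0.01] j [-0.62  0.36  1.97  0.92  0.93 -0.46]
-132 [255.85 267.11]
-104 [255.82 224.54]
-76 [255.78 186.19]
255 256
244 [28, 17, 33, 42, 39, 38, 40, 39, 39, 41, 42, 41, 40, 40, 39, 43, 83, 205, 238, 247, 251, 254, 254, 253, 252, 248, 243, 233, 212, 177, 106, 33, 24, 30, 29, 32, 30, 24, 30, 30, 30, 25, 36, 27, 34]
248 [29, 21, 33, 42, 38, 43, 41, 41, 45, 43, 39, 43, 37, 46, 48, 45, 88, 207, 237, 247, 251, 254, 254, 253, 251, 247, 242, 232, 217, 172, 90, 36, 30, 32, 29, 28, 32, 33, 30, 32, 29, 29, 30, 31, 24]
252 [25, 27, 35, 41, 37, 40, 40, 44, 43, 42, 40, 44, 46, 42, 42, 43, 85, 206, 238, 247, 251, 254, 254, 253, 251, 247, 241, 230, 211,
[... 155 characters left out ...]
52, 254, 254, 253, 251, 247, 239, 229, 207, 167, 90, 28, 26, 24, 21, 34, 30, 29, 34, 31, 34, 28, 30, 30, 28]
260 [21, 25, 27, 40, 43, 44, 34, 42, 39, 44, 44, 43, 46, 47, 44, 45, 93, 217, 238, 248, 252, 254, 254, 253, 251, 247, 239, 226, 209, 161, 81, 30, 34, 32, 29, 31, 33, 25, 32, 28, 26, 28, 32, 27, 28]
264 [19, 28, 34, 40, 45, 44, 38, 41, 44, 45, 42, 48, 45, 44, 43, 45, 89, 212, 236, 245, 248, 251, 252, 250, 244, 238, 230, 219, 198, 157, 73, 33, 32, 34, 25, 35, 30, 27, 31, 30, 31, 31, 28, 26, 28]
268 [21, 31, 42, 48, 44, 42, 45, 39, 45, 42, 41, 44, 39, 45, 47, 40, 47, 71, 102, 115, 120, 122, 124, 128, 124, 125, 122, 121, 107, 77, 37, 31, 31, 28, 32, 27, 32, 37, 33, 27, 32, 28, 33, 33, 27]
```

The grip is centred where predicted (u≈256, free end at v≈267). Advance and close.

```bash
python3 -m pendant '[[[0.23,0.23,-0.42],[0,0,0],0],[[0.23,0.23,-0.42],[0,0,0],0],[[0.22,0.24,-0.42],[0,0,0],0],[[0,0,0],[0,0,0],0],[[0,0,0],[0,0,0],-1],[[0,0,0],[0,0,0],-1],[[0,0,0],[0,0,0],-1],[[0,0,0],[0,0,0],-1],[[0,0,0],[0,0,0],-1],[[0,0,0],[0,0,0],-1]]'
python3 st.py | head -1
python3 - <<'E'
# circle rows: from 1.86 in steps of 0.3 rad, R=45
import numpy as np
X=np.array([np.cos(.799),np.sin(.799),0]);Y=np.array([-X[1],X[0],0])
t=1.86+0.25*np.arange(30)
for a,b in zip(t,t[1:]):
    d=45*((np.cos(b)-np.cos(a))*Y+(np.sin(b)-np.sin(a))*np.array([0,0,1]))/30
    print(round(b,2),",".join(f"{x:.2f}" for x in d))
E
```

```text
time: 15.7
tool_pos: [542.9, -22.5, 133.2]
tcp_rot: [3.138, -0.698, 0.8]
contact_force: [0.5, -3.8, 3.2]
grip_width: 17.6
finger_force: 30.0
vise -108.4376301496129 -13.97593778724115 133.20608681785225 rot [ 3.14 -0.7   0.8 ] F -2.3652343073985045 -2.9884587330284447 3.165691027395734 w 17.64037260506486 30.000649760331726 15.7
2.11 0.25,-0.24,-0.15
2.36 0.21,-0.21,-0.23
2.61 0.16,-0.16,-0.30
2.86 0.11,-0.10,-0.34
3.11 0.04,-0.04,-0.37
3.36 -0.03,0.02,-0.37
3.61 -0.09,0.09,-0.35
3.86 -0.15,0.15,-0.31
4.11 -0.20,0.19,-0.25
4.36 -0.24,0.23,-0.17
4.61 -0.26,0.25,-0.08
4.86 -0.27,0.26,0.01
5.11 -0.26,0.25,0.10
5.36 -0.23,0.23,0.19
5.61 -0.19,0.19,0.26
5.86 -0.14,0.14,0.32
6.11 -0.08,0.08,0.36
6.36 -0.01,0.01,0.37
6.61 0.05,-0.05,0.37
6.86 0.12,-0.11,0.34
7.11 0.17,-0.17,0.29
7.36 0.22,-0.21,0.22
7.61 0.25,-0.24,0.13
7.86 0.27,-0.26,0.04
8.11 0.27,-0.26,-0.05
8.36 0.25,-0.24,-0.14
8.61 0.22,-0.21,-0.22
8.86 0.17,-0.17,-0.29
9.11 0.11,-0.11,-0.34
```

```bash
python3 -m pendant '[[[0.25,-0.24,-0.15],[0,0,0],-1],[[0.21,-0.21,-0.23],[0,0,0],-1],[[0.16,-0.16,-0.30],[0,0,0],-1],[[0.11,-0.10,-0.34],[0,0,0],-1],[[0.04,-0.04,-0.37],[0,0,0],-1],[[-0.03,0.02,-0.37],[0,0,0],-1],[[-0.09,0.09,-0.35],[0,0,0],-1],[[0,0,0],[0,0,0],-1],[[0,0,0],[0,0,0],-1],[[0,0,0],[0,0,0],-1]]'
python3 st.py | head -1
```

```text
time: 16.53
tool_pos: [561.1, -40.4, 68.5]
tcp_rot: [-3.141, -0.696, 0.799]
contact_force: [-0.9, -0.9, -6.3]
grip_width: 17.7
finger_force: 30.0
vise -108.56543128010878 -39.559308987693385 68.52026037539216 rot [-3.14 -0.7   0.8 ] F -1.2816026964696738 -0.01771184708459206 -6.261077820926699 w 17.734267202955245 29.999386727577075 16.5333
```

```bash
python3 -m pendant '[[[-0.15,0.15,-0.30],[0,0,0],-1],[[-0.20,0.19,-0.24],[0,0,0],-1],[[-0.24,0.23,-0.17],[0,0,0],-1],[[-0.26,0.25,-0.08],[0,0,0],-1],[[-0.27,0.26,0.01],[0,0,0],-1],[[-0.26,0.25,0.10],[0,0,0],-1],[[-0.23,0.23,0.19],[0,0,0],-1],[[-0.19,0.19,0.26],[0,0,0],-1],[[-0.14,0.14,0.32],[0,0,0],-1],[[0,0,0],[0,0,0],-1]]'
python3 st.py | head -1
```

```text
time: 17.37
tool_pos: [503.4, 16.5, 73.7]
tcp_rot: [3.138, -0.698, 0.802]
contact_force: [-4.2, -3.3, 3.2]
grip_width: 17.9
finger_force: 30.0
vise -108.11610518210023 41.504503893749465 73.74201255979145 rot [ 3.14 -0.7   0.8 ] F -5.279099002893428 0.6586033196145862 3.2367315653586837 w 17.927872928513896 30.001152188742708 17.3667
```

```bash
python3 -m pendant '[[[0,0,0],[0,0,0],-1],[[-0.08,0.08,0.36],[0,0,0],-1],[[-0.01,0.01,0.37],[0,0,0],-1],[[0.05,-0.05,0.37],[0,0,0],-1],[[0.12,-0.11,0.34],[0,0,0],-1],[[0.17,-0.17,0.29],[0,0,0],-1],[[0.22,-0.21,0.22],[0,0,0],-1],[[0,0,0],[0,0,0],-1],[[0,0,0],[0,0,0],-1],[[0,0,0],[0,0,0],-1]]'
python3 st.py | head -1
```

```text
time: 18.2
tool_pos: [518.5, 1.5, 130.6]
tcp_rot: [3.138, -0.698, 0.8]
contact_force: [3.3, -4.7, -2.0]
grip_width: 17.7
finger_force: 30.0
vise -108.2664764601694 20.26711864386604 130.60513315864242 rot [ 3.14 -0.7   0.8 ] F -1.0532135746099578 -5.687059746850059 -2.0372859154561582 w 17.718281783609942 29.99987838033121 18.2
```

```bash
python3 -m pendant '[[[0.25,-0.24,0.13],[0,0,0],-1],[[0.27,-0.26,0.04],[0,0,0],-1],[[0.27,-0.26,-0.05],[0,0,0],-1],[[0.25,-0.24,-0.14],[0,0,0],-1],[[0.22,-0.21,-0.22],[0,0,0],-1],[[0,0,0],[0,0,0],-1],[[0,0,0],[0,0,0],-1],[[0,0,0],[0,0,0],-1],[[0,0,0],[0,0,0],-1],[[0,0,0],[0,0,0],-1]]'
cat > cr.py <<'E'
from st import *
o=bot.get_obs();v=o["tool_pos"]-c;f=o["contact_force"];y,z=v@Y,v[2]-90
a=np.arctan2(z,y); print("crank",a%(2*np.pi)+2*np.pi,"r",np.hypot(y,z),"tangential",-f@Y*-np.sin(a)*-1*-1 if 0 else -( -np.sin(a)*(f@Y)+np.cos(a)*f[2]),"radial",np.cos(a)*(f@Y)+np.sin(a)*f[2],"Fx",f@X)
E
python3 cr.py
```

```text
time: 19.03
tool_pos: [555.5, -34.7, 122.8]
tcp_rot: [3.139, -0.697, 0.799]
contact_force: [-0.5, -7.3, -3.2]
grip_width: 17.8
finger_force: 30.0
crank 8.619799966357764 r 45.550817992820384 tangential -5.619237924007153 radial 0.8991636791129811 Fx -5.571553753028918
```

```bash
python3 -m pendant '[[[0.07,-0.07,-0.11],[0,0,0],-1],[[0.07,-0.06,-0.12],[0,0,0],-1],[[0,0,0],[0,0,0],-1],[[0,0,0],[0,0,0],-1],[[0,0,0],[0,0,0],-1],[[0,0,0],[0,0,0],-1],[[0,0,0],[0,0,0],-1],[[0,0,0],[0,0,0],-1],[[0,0,0],[0,0,0],-1],[[0,0,0],[0,0,0],-1]]'
python3 cr.py
python3 -m pendant '[[[0.06,-0.06,-0.12],[0,0,0],-1],[[0,0,0],[0,0,0],-1],[[0,0,0],[0,0,0],-1],[[0,0,0],[0,0,0],-1],[[0,0,0],[0,0,0],-1],[[0,0,0],[0,0,0],-1],[[0,0,0],[0,0,0],-1],[[0,0,0],[0,0,0],-1],[[0,0,0],[0,0,0],-1],[[0,0,0],[0,0,0],-1]]'
python3 cr.py
```

```text
time: 19.87
tool_pos: [559.5, -38.7, 116.2]
tcp_rot: [3.139, -0.697, 0.8]
contact_force: [-2.2, -7.4, -0.4]
grip_width: 17.7
finger_force: 30.0
crank 8.811833112603766 r 45.49719320229711 tangential -2.3748900563230544 radial 2.7310975605114134 Fx -6.822441999412909
time: 20.7
tool_pos: [561.2, -40.2, 112.6]
tcp_rot: [3.14, -0.697, 0.8]
contact_force: [-3.8, -7.6, 0.9]
grip_width: 17.6
finger_force: 30.0
crank 8.904146398736632 r 45.51768772897684 tangential -0.5223429732441858 radial 2.6598595640945955 Fx -8.122227141077982
```

```bash
python3 -m pendant '[[[0.05,-0.05,-0.13],[0,0,0],-1],[[0,0,0],[0,0,0],-1],[[0,0,0],[0,0,0],-1],[[0,0,0],[0,0,0],-1],[[0,0,0],[0,0,0],-1],[[0,0,0],[0,0,0],-1],[[0,0,0],[0,0,0],-1],[[0,0,0],[0,0,0],-1],[[0,0,0],[0,0,0],-1],[[0,0,0],[0,0,0],-1]]'
python3 cr.py
python3 -m pendant '[[[0.03,-0.03,-0.07],[0,0,0],-1],[[0,0,0],[0,0,0],-1],[[0,0,0],[0,0,0],-1],[[0,0,0],[0,0,0],-1],[[0,0,0],[0,0,0],-1],[[0,0,0],[0,0,0],-1],[[0,0,0],[0,0,0],-1],[[0,0,0],[0,0,0],-1],[[0,0,0],[0,0,0],-1],[[0,0,0],[0,0,0],-1]]'
python3 cr.py
```

```text
time: 21.53
tool_pos: [562.4, -41.4, 109.4]
tcp_rot: [3.14, -0.698, 0.801]
contact_force: [-8.4, -8.2, 7.4]
grip_width: 17.8
finger_force: 30.0
crank 8.984506667779982 r 45.48155126305833 tangential 6.817541567122348 radial 2.9057242341029776 Fx -11.770775030226652
time: 22.37
tool_pos: [563.0, -41.8, 107.9]
tcp_rot: [3.141, -0.699, 0.801]
contact_force: [-13.5, -8.7, 14.0]
grip_width: 17.5
finger_force: 30.0
crank 9.021040519394786 r 45.51391326146382 tangential 14.309582204656978 radial 2.147630190295684 Fx -15.624378946997567
```

The crank is stiff, with 14 N at the grip. Release and back out along the hand's axis.

```bash
python3 -m pendant '[[[0,0,0],[0,0,0],-0.3],[[0,0,0],[0,0,0],-0.3],[[0,0,0],[0,0,0],-0.3],[[0,0,0],[0,0,0],-0.3],[[0,0,0],[0,0,0],-0.3],[[0,0,0],[0,0,0],-0.3],[[-0.1,-0.1,0.17],[0,0,0],-0.3],[[-0.3,-0.31,0.51],[0,0,0],-0.3],[[-0.4,-0.41,0.68],[0,0,0],-0.3],[[-0.4,-0.41,0.68],[0,0,0],-0.3]]'
python3 -m pendant '[[[-0.4,-0.41,0.68],[0,0,0],-0.3],[[-0.4,-0.41,0.68],[0,0,0],-0.3],[[-0.4,-0.41,0.68],[0,0,0],-0.3],[[-0.4,-0.41,0.68],[0,0,0],-0.3],[[0,0,0.8],[0,0,0],-0.3],[[0,0,0.8],[0,0,0],-0.3],[[0,0,0],[0,0,0],-0.3],[[0,0,0],[0,0,0],-0.3],[[0,0,0],[0,0,0],-0.3],[[0,0,0],[0,0,0],-0.3]]'
python3 st.py
python3 - <<'E'
from st import *
for n in("scene","side"):
    g=bot.capture(n);cv2.imwrite(f"pics/end_{n}.png",g);P=K(n)
    # along a level line at z=117, y=15 across jaw and plate: brightness profile versus vise x
    for y in(-20,20):
        print(n,y,[(x,int(g[int(round(p[1])),int(round(p[0])),1])) for x in range(24,120,4) for p in[proj(P,c+x*X+y*Y+[0,0,117 if x<68 else 157 if x<80 else 120])]])
E
```

```text
time: 23.2
tool_pos: [526.8, -78.6, 168.3]
tcp_rot: [-3.14, -0.697, 0.799]
contact_force: [0.3, 0.9, -0.2]
grip_width: 32.3
finger_force: 0.0
time: 24.03
tool_pos: [479.3, -127.4, 296.5]
tcp_rot: [-3.139, -0.697, 0.798]
contact_force: [-0.2, -0.2, -0.4]
grip_width: 32.2
finger_force: 0.0
vise -228.00383578055875 -41.55849901865906 296.49508786853914 rot [-3.14 -0.7   0.8 ] F -0.25711166222030835 0.0017373600326991423 -0.40925488526730996 w 32.21732090164397 0.0 24.0333
tool axes in vise (columns)
 [[ 0.77  0.    0.64]
 [-0.   -1.    0.  ]
 [ 0.64 -0.   -0.77]]
turn units to lean pose [-0.01 -0.01 -0.01] j [-0.83  0.2   1.78  0.73  1.3  -0.31]
scene -20 [(24, 216), (28, 195), (32, 232), (36, 251), (40, 251), (44, 235), (48, 182), (52, 162), (56, 161), (60, 163), (64, 162), (68, 252), (72, 253), (76, 238), (80, 201), (84, 214), (88, 217), (92, 217), (96, 220), (100, 219), (104, 218), (108, 210), (112, 176), (116, 130)]
scene 20 [(24, 59), (28, 144), (32, 225), (36, 252), (40, 252), (44, 234), (48, 192), (52, 163), (56, 161), (60, 163), (64, 163), (68, 252), (72, 252), (76, 241), (80, 203), (84, 218), (88, 220), (92, 221), (96, 220), (100, 221), (104, 221), (108, 219), (112, 197), (116, 123)]
side -20 [(24, 40), (28, 33), (32, 28), (36, 211), (40, 204), (44, 203), (48, 206), (52, 215), (56, 215), (60, 219), (64, 124), (68, 219), (72, 219), (76, 188), (80, 170), (84, 167), (88, 165), (92, 165), (96, 164), (100, 165), (104, 165), (108, 166), (112, 112), (116, 89)]
side 20 [(24, 165), (28, 185), (32, 173), (36, 204), (40, 205), (44, 204), (48, 204), (52, 214), (56, 216), (60, 218), (64, 133), (68, 215), (72, 218), (76, 132), (80, 167), (84, 168), (88, 167), (92, 168), (96, 167), (100, 166), (104, 168), (108, 170), (112, 86), (116, 89)]
```

The profiles show the sliding jaw from about x 36 to 66, bearing on a flat plate from about 67 to 79 at both y = ±20. The robot is clear of everything.

```bash
python3 -c "
from plant import bot
print(bot.close_job())"
```

```text
the job is handed in; nothing more can be done
None
```

The plate hangs on both pins and is clamped (crank stopped stiff at about 9.0 rad, about 14 N at the grip), the crank is released, and I handed the job in at about 24 s; no verdict was returned, and I didn't re-measure the bottle, spanner and beaker at the end.

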